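# Reverse the double-ended specimen carrier in the microscope

## Task

The specimen carrier was left in the microscope's slot the wrong way round: its loaded end, with the round specimen mount, sticks out. Draw it out, turn it end for end and slide it back into the slot, mount lying in its well, until it bottoms on the sprung stop inside, so that the mount is under the objective and the empty end sticks out. Push gently and stop when you feel the stop, so that it is not shoved out of its setting; let go, and leave the bottles, the dish and the lens case alone.

Things in the scene. Friction and masses are not known exactly. Their poses are not given: they have to be found in the camera images.
- microscope: White upright camera microscope, fixed, 385 mm tall. Origin on the bench below the slot's mouth; x points into the slot (away from where the carrier sticks out), z up. Head (80 mm wide) overhangs from x = 40 mm, 240 mm up; nosepiece x = 37 to 97 mm, 210 mm up; objective (26 mm wide) at x = 67 mm, tip 120 mm up. Base only at x > 0; free down to the bench before x = -38 mm.
- slot_mouth (a point): Middle of the slot's mouth on its floor, 60 mm above the bench, axes as the microscope's. Slot: dark steel guide, 49 mm wide, 12.5 mm high under lips that overhang each side by 5 mm (mount passes between); x = 0 to 125 mm; top 16.5 mm above its floor. Carrier enters lengthways only. Before it: walls flare to 60 mm width at x = -22 mm, lips ramp up to x = -12 mm, floor to x = -25 mm, bevelled to -38 mm.
- plunger (a joint): Brass pin, 6 mm wide, sticking 8 mm out of the steel stop block in the slot; the carrier's leading end pushes it in. 0 = free, 0.008 m = flush, carrier home on the block. Spring very light (0.1 to 0.3 N), hardly felt. Home, the leading end is 90 to 106 mm inside the mouth: where the block is clamped varies and is not measured, so feel for it.
- stop (a joint): How far the stop block (36 mm wide steel) has been shoved deeper from its setting, in m; 0 at the start, whatever the setting. It stands firm up to about 15 N and then slides, and does not come back; more than 0.004 spoils the setting.
- carrier: Flat aluminium bar, 190 x 44 x 10 mm, about 200 g, loose, a 4 mm deep well near each end. Origin at the centre of its underside; x runs lengthways to the end with the round well, z up. At the start it lies in the slot round end out: about 80 mm are inside and 110 mm stick out, short of the stop. It slides in the slot at 1 to 3 N when straight.
- round_well (a point): Centre of the floor of the carrier's round well (31.5 mm wide, 4 mm deep), 63 mm from the carrier's middle along its +x, 6 mm above its underside.
- oblong_well (a point): Centre of the floor of the carrier's empty oblong well (51.5 x 27.5 mm, 4 mm deep), 58 mm from the carrier's middle along its -x, 6 mm above its underside.
- puck: Specimen mount: black resin disc, 30 mm wide, 12 mm tall, about 30 g, with a small metal face on top; lies loose in the round well and stands 8 mm proud of the carrier. Origin at the centre of its underside, z up.
- mat: Dark rubber bench mat, fixed, 250 mm (its x) x 210 mm (its y) x 3 mm, origin at the centre of its underside; clear room to lay the carrier down and regrip it.
- washbottle: White wash bottle, 64 mm wide, 160 mm tall, origin at the centre of its underside; leave alone.
- vial: Small amber bottle, 28 mm wide, 55 mm tall, origin at the centre of its underside; leave alone.
- dish: Shallow glass dish, 90 mm wide, 16 mm tall, origin at the centre of its underside; leave alone.
- lenscase: Black cylindrical lens case, 40 mm wide, 45 mm tall, origin at the centre of its underside; leave alone.
Things that resemble listed ones, but are neither listed nor needed, are in the scene too. There is more than one size of the puck; the one meant has the size given above.

How it is judged (in metres and radians):
At the end, for the whole second after the job is handed in: Carrier flat in the slot (4 mm sideways, 0.08 rad), round well inside, oblong well outside, leading end on the stop (plunger in by over 6 of its 8 mm); stop not shoved over 4 mm; mount flat in the round well (4 mm); all at rest (value of joint plunger above 0.006 m and x of round_well in the frame of microscope above 0.045 m and x of oblong_well in the frame of microscope below -0.03 m and y of carrier in the frame of microscope between -0.004 and 0.004 m and z of carrier in the frame of microscope between 0.056 and 0.066 m and angle between the x axis of carrier and the x axis of microscope, either way round below 0.08 rad and angle between carrier's own z axis and vertical below 0.08 rad and distance between puck and round_well below 0.004 m and angle between puck's own z axis and vertical below 0.1 rad and linear speed of each of carrier, puck below 0.01 m/s); the robot touches nothing.
It fails at once if a bystander (bottle, vial, dish, lens case) was moved more than 15 mm (distance of any of washbottle, vial, dish, lenscase from where it was at the start of the episode above 0.015 m).
It fails at once if the stop was shoved more than 4 mm out of its setting (value of joint stop above 0.004 m).
It also fails if it takes over 67 s, if anything falls off the work surface, if the arm or the gripper's body presses on something with over 40 N, if the wrist force passes 120 N, or if a joint passes its speed limit or range.

## Robot

A 7-joint arm with a two-finger parallel gripper is mounted at the origin on the work surface. World frame = base frame: x ahead of the robot, y to its left, z up, the work surface at z = 0. Lengths are in m, angles in degrees, forces in N, time in s.
With the tool pointing down it reaches from about 0.425 to 0.875 m from the base axis. Payload 4.7 kg.
Tool frame: the origin (TCP) lies between the finger pads; the fingertips stand env.finger_overhang ahead of it and the grasp point (between the pads) lies 5 mm behind it (env.finger_overhang is the distance from the TCP to the fingertips, in m); z points along the fingers, y is the line along which they close (so a half turn about z gives the same grasp; the last joint's range is limited). The gripper opens to 87 mm and grips with 3 to 60 N. Pads are 19 mm wide; open, the fingers measure 117 mm over their backs; the gripper's body (75 mm by 190 mm) begins 51 mm behind the grasp point.
Start: joints at [-71.557, 18.392, -4.016, 83.108, 1.295, 78.541, -3.26], TCP at [0.197, 0.619, 0.237] pointing down, gripper open.
Joint ranges: [-163.93, 163.93], [-17.29, 119.83], [-79.2, 71.16], [3.27, 140.29], [-89.18, 269.18], [5.43, 117.66], [-154.24, 154.24]. Speed limits (degrees/s): [147.25, 147.25, 180, 180, 180, 180, 180].

## Interface

Orientations are given as [roll, pitch, yaw] about the fixed x, y, z axes, in that order (R = Rz(yaw) Ry(pitch) Rx(roll)).
In Python, from cell import telemetry, eyes, env, models gives the robot as it stands. The module is installed in compiled form; this text tells all that it offers.
- The arm moves only by the tool drive_tool, never from a script. Its arguments are lists of equal length, an entry for each row: "angular": the turn, a rotation vector about the tool's x, y, z in rad, a list of three; "delta_pos": the shift along the tool's x, y, z in cm, a list of three; "gripper": the finger opening in cm, from 0 to 8.7. A call has 1 to 20 rows; each row shifts and turns the commanded pose from where the row before left it, along the tool's axes as they then stand; what a row does not reach is not made up. A row lasts 1/10 s, in which the tool goes at most 50 mm and 8.59 degrees, less where a joint would pass 70% of its speed; a pose out of reach is approached as far as the arm can. A call with a gripper value outside its range is refused whole. The fingers move at their own pace and stop on an object; "squeeze" is the grip in N (left out, the last holds). Time passes only in rows, so rows that do not move let the fingers close. It gives the time, the measured TCP pose, the force, the opening and the grip force at its end, in the units of the state.
- telemetry.get_obs(): the state, without advancing time (a new reading comes with each control period).
- eyes.read_camera(name): name is "side" or "top"; returns a dict with "pixels" (420x560x3 uint8, red, green, blue), "mtx" (3x3 intrinsics, pixels), "origin" and "orientation" of the camera in the world. Camera axes: x right, y down, z forward; pixel columns grow to the right and rows downward; lengths in m; the calibration is good to about 2 mm. A picture is of the moment at which its call begins. There is no depth.
- env.sign_off(): hands the job in; it is judged then, once.
Trained networks look in a picture, given as the dict that the camera call returned (one of the last four; its "shot" number tells which), for a name from the list of things; names that differ only in an ending like _2 or _b are one class to them, and where a whole thing is asked for, a point or a joint stands for the part that bears it (a point fixed in the world has none). Each returns a list of dicts, best first, with "p" (0 to 1); they miss things now and then, are a little off and sometimes report something else, mostly with a low value. They report only what shows in the picture. A call takes as long as a camera call. They do not tell look-alikes from the thing itself.
- models.search_frame(picture, target): "centre" ([column, row] in pixels, amid what is visible of it).
- models.cut_out(picture, target): "pixels" (420x560 bool, what is visible of it) and "centre" ([column, row] in pixels, amid what is visible of it).
The state is a dict: "time_s": time; "qpos": joint angles; "joint_velocities": joint speeds; "effort": joint torques, N m; "tool_pos": TCP position; "tool_rot": TCP orientation; "force": force on the tool from outside, world axes, zero at the start; "wrist_torque": the same for the moment, N m; "grip_width": finger opening in m; "grasp_force": force on a finger pad.
Only numpy, scipy, OpenCV 4.12 (cv2) and the standard library are available. Lean on these libraries where they do the work, as an engineer would, in place of code of your own. Each camera call takes 0.05 s, during which the arm holds its last target. There are 200 camera calls.

## Working session

There is one attempt and no reset: what is moved stays moved. The work goes in short steps, Python scripts to look and compute and a tool call to move; the robot and the scene stay as the last step left them, time stands still between calls to the robot, and variables do not carry over. Pictures are saved under pics/ and viewed, at most 10 in all, crops included, and the job is handed in when it is done.

Besides the shell and the picture viewer there is one more tool, called after "Call:" as name(argument=value, ...) on one line, values as JSON. drive_tool: Moves the arm, as the interface text tells. Its arguments: {"type":"object","properties":{"angular":{"type":"array","items":{"type":"array","items":{"type":"number"}}},"delta_pos":{"type":"array","items":{"type":"array","items":{"type":"number"}}},"gripper":{"type":"array","items":{"type":"number"}},"squeeze":{"type":"number"}},"required":["angular","delta_pos","gripper"]}

```bash
mkdir -p pics; cat > h.py <<'E'
import numpy as np, cv2
from scipy.spatial.transform import Rotation as R
from cell import telemetry, eyes, env, models
def rot(c):
    o=np.array(c["orientation"],float)
    if o.shape==(3,3): return o
    if o.size==4: return R.from_quat(o).as_matrix()
    return R.from_euler('xyz',o,degrees=True).as_matrix()
def ray(c,px):
    v=np.linalg.inv(np.array(c["mtx"]))@np.array([px[0],px[1],1.]); return np.array(c["origin"]),rot(c)@v
def onz(c,px,z):
    o,d=ray(c,px); return o+d*(z-o[2])/d[2]
def proj(c,p):
    q=rot(c).T@(np.array(p)-np.array(c["origin"])); q=np.array(c["mtx"])@q; return q[:2]/q[2]
def save(c,n,crop=None):
    im=c["pixels"][:,:,::-1]
    if crop: x0,y0,x1,y1,s=crop; im=cv2.resize(im[y0:y1,x0:x1],None,fx=s,fy=s,interpolation=cv2.INTER_CUBIC)
    cv2.imwrite("pics/"+n,im)
E
python3 - <<'E'
from h import *
o=telemetry.get_obs(); print(o, env.finger_overhang)
cs={n:eyes.read_camera(n) for n in("side","top")}
print(cs["top"]["origin"],cs["top"]["orientation"],cs["side"]["origin"],cs["side"]["orientation"],cs["top"]["mtx"])
im=np.hstack([cv2.resize(cs[n]["pixels"],(560,420)) for n in cs])
for n in cs: save(cs[n],n+"0.png",(0,0,560,420,1.4))
for t in["microscope","carrier","puck","mat","washbottle","vial","dish","lenscase"]:
  for n in cs: print(t,n,[(round(r["p"],2),np.round(r["centre"]).tolist()) for r in models.search_frame(cs[n],t)[:3]])
E
```

```text
{'time_s': 0.0, 'qpos': array([-71.55793994,  18.43832039,  -4.01681795,  83.17566452,
         1.29631257,  78.54098621,  -3.25958397]), 'joint_velocities': array([-0.03776577, -0.00300839,  0.02053055,  0.00425487, -0.00512206,
       -0.01123961,  0.05544346]), 'effort': array([ 8.58662133e-05, -4.91285169e+01, -4.03785193e-01, -3.12525630e+01,
       -6.39919331e-02,  4.35158762e-02,  1.69685436e-04]), 'tool_pos': array([0.19679001, 0.61893349, 0.23546338]), 'tool_rot': array([-1.79890353e+02,  6.70113353e-03,  1.62369612e+02]), 'force': array([0.50888785, 0.04597419, 0.12312999]), 'wrist_torque': array([0.03414168, 0.021673  , 0.06350528]), 'grasp_force': 0.0, 'grip_width': 0.08696795670987906} 0.014
[ 0.45558833 -0.10100331  1.04931301] [-171.91673758   -1.17062806  -88.31234   ] [ 0.25936997 -0.94028283  0.90455788] [-133.59366484    1.19844443  -22.05055381] [[504.10517647   0.         279.75280777]
 [  0.         504.10517647 211.18504643]
 [  0.           0.           1.        ]]
microscope side [(0.89, [216.0, 101.0])]
microscope top [(0.67, [70.0, 218.0])]
carrier side [(0.59, [215.0, 150.0])]
carrier top [(0.86, [145.0, 254.0])]
puck side [(0.58, [214.0, 99.0]), (0.54, [244.0, 196.0]), (0.21, [323.0, 176.0])]
puck top [(0.45, [179.0, 266.0]), (0.44, [146.0, 251.0]), (0.42, [230.0, 147.0])]
mat side [(0.93, [278.0, 253.0])]
mat top [(0.7, [315.0, 242.0])]
washbottle side [(0.62, [215.0, 100.0]), (0.56, [349.0, 312.0])]
washbottle top [(0.87, [442.0, 223.0])]
vial side [(0.54, [274.0, 343.0])]
vial top [(0.72, [429.0, 297.0]), (0.43, [372.0, 162.0])]
dish side [(0.66, [376.0, 260.0])]
dish top [(0.78, [374.0, 160.0])]
lenscase side [(0.84, [321.0, 175.0])]
lenscase top [(0.95, [225.0, 146.0])]
```

View pics/top0.png

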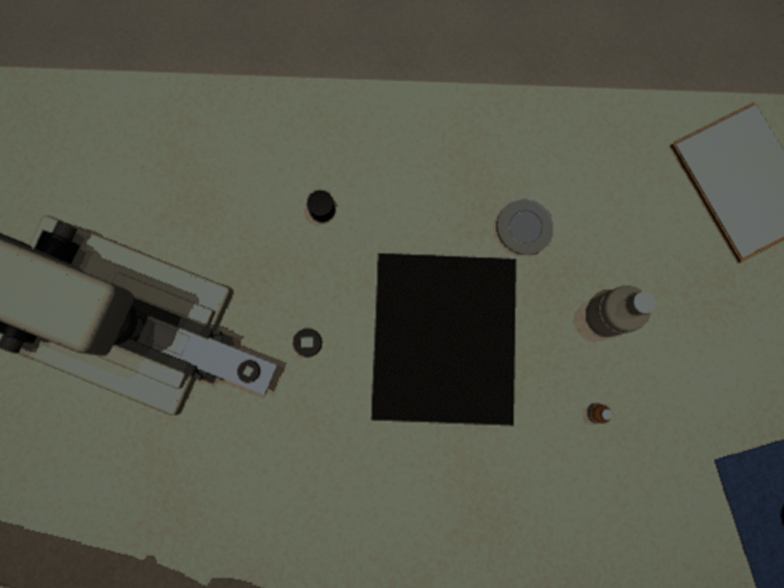

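View pics/side0.png

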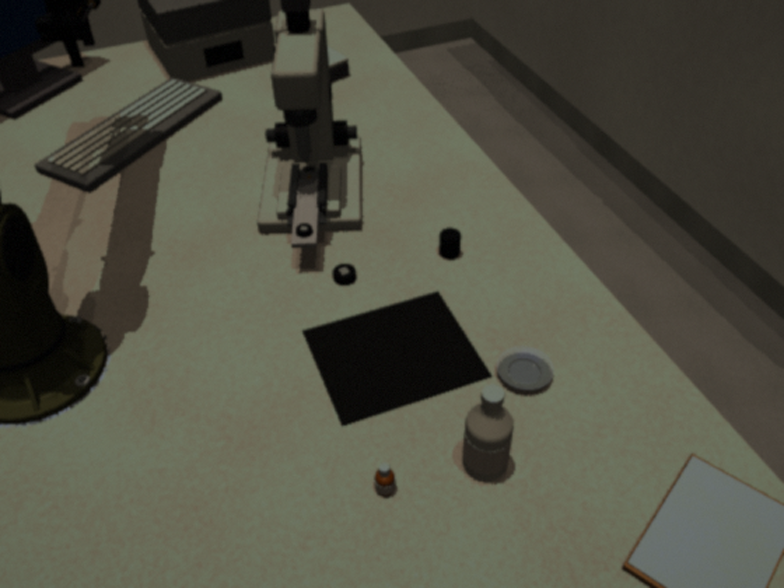

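The top view shows the carrier sticking out of the microscope at about px (175,262) of the 560-wide frame, with the puck at (178,265) and a look-alike puck on the bench at (220,244). The mat is at (315,242). The side view agrees. Next I'll work out the poses.

```bash
python3 - <<'E'
from h import *
c=eyes.read_camera("top"); s=eyes.read_camera("side")
m=models.cut_out(c,"carrier")
for r in m[:1]:
    print(r["p"],r["pixels"].sum()); P=r["pixels"].astype(np.uint8)
    pts=np.argwhere(P)[:,::-1]; 
    W=np.array([onz(c,p,0.07)[:2] for p in cv2.findContours(P,0,1)[0][0][:,0]])
    (cx,cy),wh,a=cv2.minAreaRect((W*1000).astype(np.float32)); print("rect",cx,cy,wh,a); print(cv2.boxPoints(((cx,cy),wh,a)))
for t in["microscope","mat"]:
    r=models.cut_out(c,t)[0]; W=np.array([onz(c,p,0.003)[:2] for p in cv2.findContours(r["pixels"].astype(np.uint8),0,1)[0][0][:,0]])
    print(t,r["p"],cv2.boxPoints(cv2.minAreaRect((W*1000).astype(np.float32))))
def tri(a,b):
    o1,d1=ray(c,a);o2,d2=ray(s,b);d1/=np.linalg.norm(d1);d2/=np.linalg.norm(d2)
    t=np.linalg.lstsq(np.array([d1,-d2]).T,o2-o1,rcond=None)[0];return (o1+d1*t[0]+o2+d2*t[1])/2,np.linalg.norm(o1+d1*t[0]-o2-d2*t[1])
# puck black blob
pk=[onz(c,(178,265),.078)]
print(pk, tri((178,265),(218,164)))
for n,z,p in[("washbottle",.1,(442,223)),("vial",.04,(429,297)),("dish",.01,(374,162)),("lens",.045,(229,147)),("fakepuck",.012,(220,244))]: print(n,onz(c,p,z))
im=c["pixels"][220:310,80:220,::-1]; g=cv2.convertScaleAbs(cv2.resize(im,None,fx=5.5,fy=5.5,interpolation=cv2.INTER_CUBIC),alpha=2.0)
cv2.imwrite("pics/crop1.png",g)
E
```

```text
0.74 1908
rect 505.5550537109375 136.71783447265625 (191.12355041503906, 43.784210205078125) 70.20895385742188
[[452.59967   54.212997]
 [493.7977    39.388077]
 [558.51044  219.22267 ]
 [517.3124   234.04759 ]]
microscope 0.61 [[405.48276 160.5774 ]
 [601.61707  91.50391]
 [729.3425  454.18054]
 [533.20825 523.254  ]]
mat 0.93 [[ 418.25958 -302.7318 ]
 [ 667.80536 -305.38638]
 [ 670.0632   -93.14087]
 [ 420.5174   -90.4863 ]]
[array([0.48404974, 0.07441477, 0.078     ])] (array([0.48607729, 0.07445623, 0.07519705]), np.float64(0.003999967007379044))
washbottle [ 0.57820607 -0.42669144  0.1       ]
vial [ 0.43697016 -0.41890124  0.04      ]
dish [ 0.71554558 -0.31455965  0.01      ]
lens [ 0.72798229 -0.00963131  0.045     ]
fakepuck [0.53145393 0.0028846  0.012     ]
```

View pics/crop1.png

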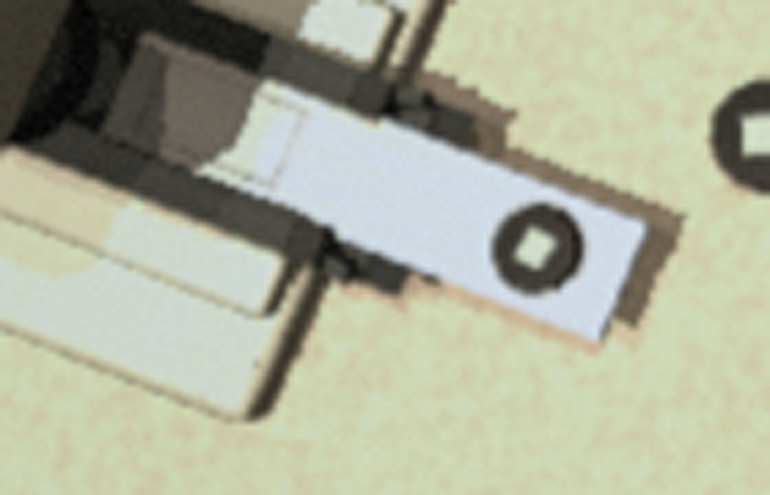

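Call:
drive_tool(angular=[[0,0,0.14],[0,0,0.14],[0,0,0.14],[0,0,0.14],[0,0,0.14],[0,0,0.14],[0,0,0.14],[0,0,0.14],[0,0,0.14],[0,0,0.14],[0,0,0.14],[0,0,0.07]], delta_pos=[[0,0,-3],[0,0,-3],[0,0,-3],[0,0,-3],[0,0,-3],[0,0,-3],[0,0,-3],[0,0,-3],[0,0,-3],[0,0,0],[0,0,0],[0,0,0]], gripper=[8.7,8.7,8.7,8.7,8.7,8.7,8.7,8.7,8.7,8.7,8.7,8.7], squeeze=40)

```text
time_s: 2.35
tool_pos: [0.197, 0.6196, 0.5068]
tool_rot: [180.0, -0.0, 69.9]
force: [-0.6, -0.3, 0.1]
grip_width: 0.087
grasp_force: 0.0
```

Call:
drive_tool(angular=[[0,0,0],[0,0,0],[0,0,0],[0,0,0],[0,0,0],[0,0,0],[0,0,0],[0,0,0],[0,0,0],[0,0,0],[0,0,0],[0,0,0],[0,0,0],[0,0,0],[0,0,0],[0,0,0],[0,0,0]], delta_pos=[[-2.4,2.8,0],[-2.4,2.8,0],[-2.4,2.8,0],[-2.4,2.8,0],[-2.4,2.8,0],[-2.4,2.8,0],[-2.4,2.8,0],[-2.4,2.8,0],[-2.4,2.8,0],[-2.4,2.8,0],[-2.4,2.8,0],[-2.4,2.8,0],[-2.4,2.8,0],[-2.4,2.8,0],[-2.4,2.8,0],[-2.4,2.8,0],[0,0,0]], gripper=[8.7,8.7,8.7,8.7,8.7,8.7,8.7,8.7,8.7,8.7,8.7,8.7,8.7,8.7,8.7,8.7,8.7])

```text
time_s: 4.05
tool_pos: [0.4893, 0.0998, 0.507]
tool_rot: [179.9, 0.0, 69.5]
force: [-1.3, 0.6, 1.0]
grip_width: 0.0868
grasp_force: 0.0
```

Call:
drive_tool(angular=[[0,0,-0.012],[0,0,0],[0,0,0],[0,0,0],[0,0,0],[0,0,0],[0,0,0],[0,0,0],[0,0,0],[0,0,0],[0,0,0],[0,0,0]], delta_pos=[[-0.2,0.25,4],[0,0,4.5],[0,0,4.5],[0,0,4.5],[0,0,4.5],[0,0,4.5],[0,0,4.5],[0,0,4],[0,0,3],[0,0,1.5],[0,0,0],[0,0,0]], gripper=[8.7,8.7,8.7,8.7,8.7,8.7,8.7,8.7,8.7,8.7,8.7,8.7])

```text
time_s: 5.25
tool_pos: [0.4896, 0.1037, 0.1121]
tool_rot: [180.0, -0.0, 70.8]
force: [0.5, -0.2, 0.3]
grip_width: 0.0871
grasp_force: 0.0
```

```bash
python3 - <<'E'
from h import *
o=telemetry.get_obs(); print(o["time_s"],o["tool_pos"],o["tool_rot"],o["force"],o["qpos"])
s=eyes.read_camera("side"); c=eyes.read_camera("top")
a=s["pixels"][60:220,130:330,::-1]; b=c["pixels"][180:340,60:260,::-1]
im=np.vstack([cv2.resize(x,None,fx=1.87,fy=1.87,interpolation=cv2.INTER_CUBIC) for x in(a,b)])
im=np.hstack([cv2.resize(x,(400,320),interpolation=cv2.INTER_CUBIC) for x in(a,b)])
cv2.imwrite("pics/p4.png",cv2.convertScaleAbs(im,alpha=2))
E
```

```text
5.25 [0.48958024 0.10373982 0.11211698] [ 1.79977486e+02 -2.06804493e-02  7.08326414e+01] [ 0.51234584 -0.23132549  0.26212277] [-48.54097897   6.39015014  35.65683044 113.80616383  -4.2590691
  61.03142739 -30.15672277]
```

View pics/p4.png

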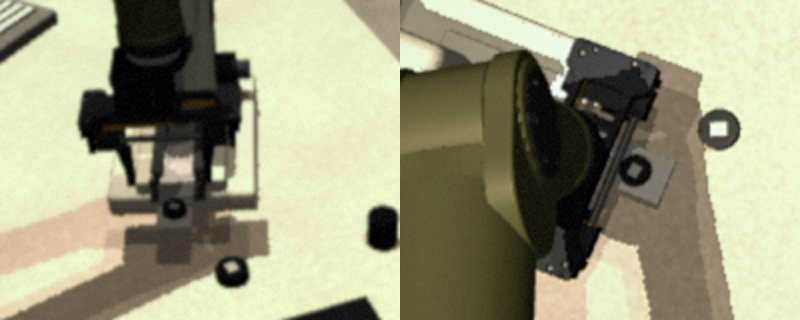

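The fingers straddle the carrier behind the mount. In the side crop they're at about (128–215,165), and the mount is at (175,208). Next I'll correct by about 5 mm, go down and grip.

Call:
drive_tool(angular=[[0,0,0.01],[0,0,0],[0,0,0],[0,0,0],[0,0,0],[0,0,0]], delta_pos=[[-0.5,0.4,0],[0,0,1.2],[0,0,1.2],[0,0,0.8],[0,0,0.45],[0,0,0]], gripper=[8.7,8.7,8.7,7,6,5.5])

```text
time_s: 5.95
tool_pos: [0.4907, 0.097, 0.074]
tool_rot: [-179.9, 0.1, 70.2]
force: [0.1, 0.1, 0.2]
grip_width: 0.0703
grasp_force: 0.0
```

Call:
drive_tool(angular=[[0,0,0],[0,0,0],[0,0,0],[0,0,0],[0,0,0],[0,0,0],[0,0,0],[0,0,0],[0,0,0],[0,0,0]], delta_pos=[[0,0,-0.15],[0,0,0],[0,0,0],[0,0,0],[0,0,0],[0,0,0],[0,0,0],[0,0,0],[0,0,0],[0,0,0]], gripper=[5.5,5,4.8,4.6,4.4,4.2,4.0,4.0,4.0,4.0])

```text
time_s: 6.95
tool_pos: [0.4916, 0.0973, 0.0767]
tool_rot: [180.0, -0.0, 70.2]
force: [0.5, 0.8, -0.2]
grip_width: 0.0434
grasp_force: 40.0
```

Call:
drive_tool(angular=[[0,0,0],[0,0,0],[0,0,0],[0,0,0],[0,0,0]], delta_pos=[[-0.3,0,0],[-0.6,0,0],[-0.8,0,0],[-0.8,0,0],[-0.8,0,0]], gripper=[4,4,4,4,4])

```text
time_s: 7.45
tool_pos: [0.4796, 0.065, 0.0763]
tool_rot: [-180.0, 0.0, 70.2]
force: [0.0, 0.8, -1.7]
grip_width: 0.0433
grasp_force: 40.0
```

Call:
drive_tool(angular=[[0,0,0],[0,0,0],[0,0,0],[0,0,0],[0,0,0],[0,0,0],[0,0,0],[0,0,0],[0,0,0],[0,0,0]], delta_pos=[[-1,0,0],[-1,0,0],[-1,0,0],[-1,0,0],[-1,0,0],[-1,0,0],[-1,0,0],[-1.5,0,0],[-1.5,0,0],[-0.5,0,0]], gripper=[4,4,4,4,4,4,4,4,4,4])

```text
time_s: 8.45
tool_pos: [0.444, -0.0348, 0.0765]
tool_rot: [-180.0, 0.0, 70.1]
force: [-0.5, 0.9, -2.4]
grip_width: 0.0432
grasp_force: 40.0
```

```bash
python3 - <<'E'
from h import *
o=telemetry.get_obs(); print(o["tool_pos"],o["tool_rot"],o["force"])
s=eyes.read_camera("side"); c=eyes.read_camera("top")
a=s["pixels"][100:260,130:330,::-1]; b=c["pixels"][180:340,100:300,::-1]
im=np.hstack([cv2.resize(x,(400,320),interpolation=cv2.INTER_CUBIC) for x in(a,b)])
cv2.imwrite("pics/p5.png",cv2.convertScaleAbs(im,alpha=2))
E
```

```text
[ 0.44395601 -0.03476003  0.07648856] [-1.79979300e+02  1.16000077e-02  7.00939174e+01] [-0.49000308  0.89446942 -2.39274979]
```

View pics/p5.png

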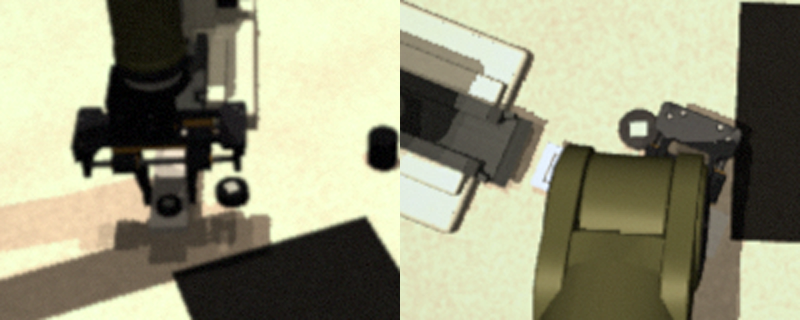

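The carrier is clear of the slot: in the crop its inner end is at (548,168), and the guide ends at about (520,150). The mount is still seated, and the -2.4 N vertical force matches the full weight. Next I'll lift it and carry it to the mat.

Call:
drive_tool(angular=[[0,0,0],[0,0,0],[0,0,0],[0,0,0],[0,0,0],[0,0,0],[0,0,0],[0,0,0],[0,0,0],[0,0,0],[0,0,0],[0,0,0]], delta_pos=[[-0.3,0.5,-0.5],[-0.7,1.2,-1],[-1.1,1.9,-1],[-1.3,2.3,-1],[-1.4,2.4,-1],[-1.4,2.4,-1],[-1.4,2.4,0],[-1.3,2.2,0],[-1.0,1.7,0],[-0.8,1.2,0],[-0.4,0.7,0],[0,0,0]], gripper=[4,4,4,4,4,4,4,4,4,4,4,4])

```text
time_s: 9.75
tool_pos: [0.5858, -0.2015, 0.1314]
tool_rot: [180.0, 0.1, 70.2]
force: [-0.6, -0.1, -1.8]
grip_width: 0.0434
grasp_force: 40.0
```

Call:
drive_tool(angular=[[0,0,-0.06],[0,0,-0.1],[0,0,-0.13],[0,0,-0.13],[0,0,-0.13],[0,0,-0.13],[0,0,-0.13],[0,0,-0.13],[0,0,-0.13],[0,0,-0.13],[0,0,-0.13],[0,0,-0.12],[0,0,-0.08],[0,0,-0.04],[0,0,0]], delta_pos=[[0,0,0],[0,0,0],[0,0,0],[0,0,0],[0,0,0],[0,0,0],[0,0,0],[0,0,0],[0,0,0],[0,0,0],[0,0,0],[0,0,0],[0,0,0],[0,0,0],[0,0,0]], gripper=[4,4,4,4,4,4,4,4,4,4,4,4,4,4,4])

```text
time_s: 11.25
tool_pos: [0.5851, -0.1998, 0.1318]
tool_rot: [179.9, -0.0, 160.3]
force: [0.1, -0.4, -2.1]
grip_width: 0.043
grasp_force: 40.0
```

Call:
drive_tool(angular=[[0,0,0],[0,0,0],[0,0,0],[0,0,0],[0,0,0],[0,0,0],[0,0,0],[0,0,0],[0,0,0],[0,0,0]], delta_pos=[[0,0,1],[0,0,2],[0,0,2.5],[0,0,2.2],[0,0,1.5],[0,0,1],[0,0,0.4],[0,0,0.2],[0,0,0.2],[0,0,0]], gripper=[4,4,4,4,4,4,4,4,4,4])

```text
time_s: 12.25
tool_pos: [0.5856, -0.2011, 0.0221]
tool_rot: [180.0, 0.1, 160.2]
force: [0.2, -0.4, -1.8]
grip_width: 0.0434
grasp_force: 40.0
```

Call:
drive_tool(angular=[[0,0,0],[0,0,0],[0,0,0],[0,0,0]], delta_pos=[[0,0,0.1],[0,0,0.1],[0,0,0.05],[0,0,0]], gripper=[4,4,4,4])

```text
time_s: 12.65
tool_pos: [0.5857, -0.2012, 0.0206]
tool_rot: [180.0, 0.1, 160.2]
force: [-2.6, 1.3, 4.6]
grip_width: 0.0435
grasp_force: 40.0
```

Call:
drive_tool(angular=[[0,0,0],[0,0,0],[0,0,0],[0,0,0],[0,0,0],[0,0,0],[0,0,0],[0,0,0],[0,0,0],[0,0,0],[0,0,0]], delta_pos=[[0,0,0],[0,0,0],[0,0,0],[0,0,-0.2],[0,0,-1],[0,0,-2.5],[0,0,-3],[0,0,-4],[0,0,-4],[3.3,0,-4],[3.3,0,-4]], gripper=[4.8,5.8,7,8,8.7,8.7,8.7,8.7,8.7,8.7,8.7])

```text
time_s: 13.75
tool_pos: [0.5246, -0.1797, 0.2452]
tool_rot: [-180.0, 0.0, 160.1]
force: [0.2, 1.8, 1.5]
grip_width: 0.0867
grasp_force: 0.0
```

Call:
drive_tool(angular=[[0,0,0.149],[0,0,0.149],[0,0,0.149],[0,0,0.149],[0,0,0.149],[0,0,0.149],[0,0,0.149],[0,0,0.149],[0,0,0.149],[0,0,0.149],[0,0,0.149],[0,0,0.149],[0,0,0.149],[0,0,0.149],[0,0,0.149],[0,0,0.149],[0,0,0.149],[0,0,0.149],[0,0,0.149],[0,0,0.149]], delta_pos=[[0,0,0],[0,0,0],[0,0,0],[0,0,0],[0,0,0],[0,0,0],[0,0,0],[0,0,0],[0,0,0],[0,0,0],[0,0,0],[0,0,0],[0,0,0],[0,0,0],[0,0,0],[0,0,0],[0,0,0],[0,0,0],[0,0,0],[0,0,0]], gripper=[8.7,8.7,8.7,8.7,8.7,8.7,8.7,8.7,8.7,8.7,8.7,8.7,8.7,8.7,8.7,8.7,8.7,8.7,8.7,8.7])

```text
time_s: 15.75
tool_pos: [0.5252, -0.1797, 0.244]
tool_rot: [-180.0, -0.0, -10.9]
force: [-0.6, 0.5, 0.5]
grip_width: 0.087
grasp_force: 0.0
```

```bash
python3 - <<'E'
from h import *
o=telemetry.get_obs(); print(o["time_s"],o["tool_pos"],o["tool_rot"],o["force"])
s=eyes.read_camera("side"); c=eyes.read_camera("top")
for k,q in(("top",c),("side",s)):
    for r in models.cut_out(q,"carrier")[:1]:
        W=np.array([onz(q,p,0.013)[:2] for p in np.vstack(cv2.findContours(r["pixels"].astype(np.uint8),0,1)[0])[:,0]])
        print(k,r["p"],cv2.minAreaRect((W*1000).astype(np.float32)))
a=s["pixels"][140:340,150:400,::-1]; b=c["pixels"][140:340,200:450,::-1]
im=np.hstack([cv2.resize(x,(400,320),interpolation=cv2.INTER_CUBIC) for x in(a,b)])
cv2.imwrite("pics/p6.png",cv2.convertScaleAbs(im,alpha=2))
E
```

```text
15.75 [ 0.52517389 -0.17966029  0.24398919] [-1.79973104e+02 -4.88730125e-02 -1.09275046e+01] [-0.59079594  0.49095099  0.52236939]
side 0.59 ((546.457275390625, -188.5187225341797), (58.61872482299805, 190.65191650390625), 69.83943939208984)
```

View pics/p6.png

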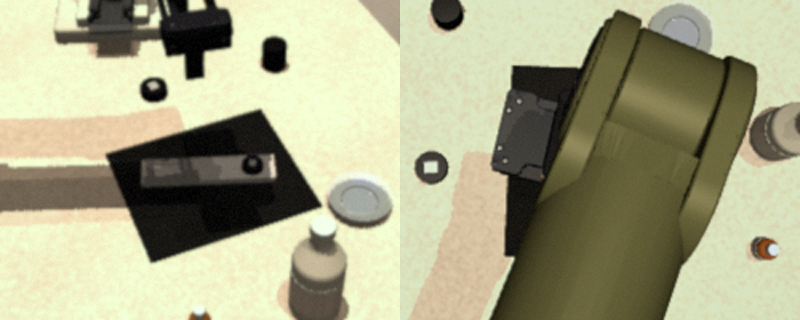

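The carrier lies on the mat with the mount seated at its right end, (253,163) in the crop. Its centre is near (0.547,-0.188), as expected. Next I'll finish the turn, go down and regrip.

Call:
drive_tool(angular=[[0,0,0.08],[0,0,0.08],[0,0,0],[0,0,0],[0,0,0],[0,0,0],[0,0,0],[0,0,0],[0,0,0],[0,0,0]], delta_pos=[[-0.2,0,3],[0,0,4],[0,0,4],[0,0,4],[0,0,3],[0,0,2],[0,0,1],[0,0,0.5],[0,0,0],[0,0,0]], gripper=[8.7,8.7,8.7,8.7,8.7,8.7,8.7,8.7,8.7,8.7])

```text
time_s: 16.95
tool_pos: [0.5242, -0.1794, 0.0293]
tool_rot: [-180.0, -0.1, -19.7]
force: [-0.7, 0.2, -0.6]
grip_width: 0.087
grasp_force: 0.0
```

Call:
drive_tool(angular=[[0,0,0],[0,0,0],[0,0,0],[0,0,0],[0,0,0],[0,0,0],[0,0,0],[0,0,0],[0,0,0],[0,0,0],[0,0,0],[0,0,0]], delta_pos=[[0,0,0.5],[0,0,0.5],[0,0,0],[0,0,0],[0,0,0],[0,0,0],[0,0,0],[0,0,0],[0,0,0],[0,0,0],[0,0,0],[0,0,0]], gripper=[8.7,8,7,6,5.4,5,4.7,4.4,4.2,4.0,4.0,4.0])

```text
time_s: 18.15
tool_pos: [0.5234, -0.1789, 0.0182]
tool_rot: [-180.0, -0.0, -19.7]
force: [-0.5, 1.0, -0.0]
grip_width: 0.0436
grasp_force: 40.0
```

Call:
drive_tool(angular=[[0,0,0],[0,0,0],[0,0,0],[0,0,0],[0,0,-0.06],[0,0,-0.1],[0,0,-0.13],[0,0,-0.13],[0,0,-0.13],[0,0,-0.13],[0,0,-0.13],[0,0,-0.13],[0,0,-0.13],[0,0,-0.13],[0,0,-0.13],[0,0,-0.12],[0,0,-0.08],[0,0,-0.04],[0,0,0]], delta_pos=[[0,0,-0.3],[0,0,-1],[0,0,-1.5],[0,0,-2],[0,0,-2],[0,0,-1.5],[0,0,-1],[0,0,0],[0,0,0],[0,0,0],[0,0,0],[0,0,0],[0,0,0],[0,0,0],[0,0,0],[0,0,0],[0,0,0],[0,0,0],[0,0,0]], gripper=[4,4,4,4,4,4,4,4,4,4,4,4,4,4,4,4,4,4,4])

```text
time_s: 20.05
tool_pos: [0.5234, -0.1796, 0.1124]
tool_rot: [179.9, 0.0, 70.2]
force: [-0.4, -1.1, -1.7]
grip_width: 0.0435
grasp_force: 40.0
```

Call:
drive_tool(angular=[[0,0,0],[0,0,0],[0,0,0],[0,0,0],[0,0,0],[0,0,0],[0,0,0],[0,0,0],[0,0,0],[0,0,0],[0,0,0]], delta_pos=[[0.3,-0.3,0],[0.8,-0.8,0],[1.4,-1.4,0],[1.8,-1.8,0],[2,-2,0],[2,-2,0],[1.8,-1.8,0],[1.2,-1.2,0],[0.8,-0.8,0],[0.4,-0.3,0],[0,0,0]], gripper=[4,4,4,4,4,4,4,4,4,4,4])

```text
time_s: 21.15
tool_pos: [0.4489, -0.0191, 0.1114]
tool_rot: [180.0, -0.0, 70.3]
force: [0.8, -0.0, -2.9]
grip_width: 0.0437
grasp_force: 40.0
```

Call:
drive_tool(angular=[[0,0,0],[0,0,0],[0,0,0],[0,0,0],[0,0,0]], delta_pos=[[0,0,0.8],[0,0,1.2],[0,0,1],[0,0,0.5],[0,0,0]], gripper=[4,4,4,4,4])

```text
time_s: 21.65
tool_pos: [0.4479, -0.0199, 0.0748]
tool_rot: [-179.9, 0.1, 70.2]
force: [-0.4, 0.1, -2.9]
grip_width: 0.0436
grasp_force: 40.0
```

```bash
python3 - <<'E'
from h import *
o=telemetry.get_obs(); print(o["time_s"],o["tool_pos"],o["tool_rot"],o["force"])
s=eyes.read_camera("side"); c=eyes.read_camera("top")
p=np.array([.5105,.1503,.06]);u=np.array([.339,.941,0]);v=np.array([.941,-.339,0])
a=s["pixels"][110:230,150:300,::-1]; b=c["pixels"][200:320,80:230,::-1]
im=np.hstack([cv2.resize(x,(400,320),interpolation=cv2.INTER_CUBIC) for x in(a,b)])
im=cv2.convertScaleAbs(im,alpha=2)
f=400/150
for x,y,col in((-38,0,(0,0,255)),(0,0,(0,0,255)),(100,0,(0,0,255)),(-22,30,(255,0,0)),(-22,-30,(255,0,0)),(0,24.5,(255,0,0)),(0,-24.5,(255,0,0))):
    z=.06 if y==0 else .0765
    q=p+u*x/1000+v*y/1000; q[2]=z
    k=(proj(c,q)-[80,200])*f+[400,0]; cv2.circle(im,tuple(int(i) for i in k),2,col,-1)
    k=(proj(s,q)-[150,110])*f
    if k[0]<400: cv2.circle(im,tuple(int(i) for i in k),2,col,-1)
cv2.imwrite("pics/p7.png",im)
E
```

```text
21.65 [ 0.4478849  -0.01989578  0.07482977] [-1.79866112e+02  8.65841056e-02  7.02003922e+01] [-0.43799901  0.12389851 -2.94286324]
```

View pics/p7.png

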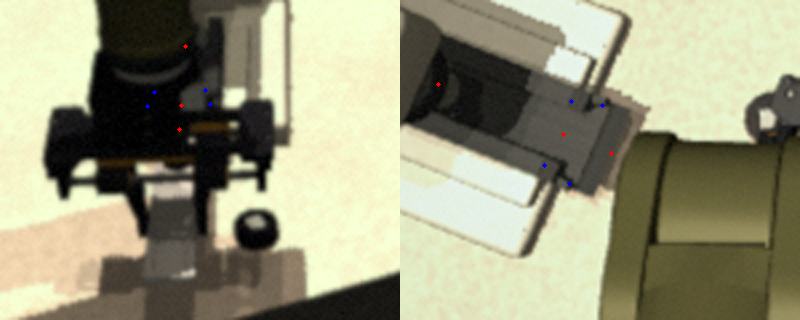

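The overlaid guide points (flare corners, mouth, floor edge) land on the visible guide in the top crop, so the pose is good. Next I'll trim sideways and start inserting.

Call:
drive_tool(angular=[[0,0,0],[0,0,0],[0,0,0],[0,0,0],[0,0,0],[0,0,0],[0,0,0],[0,0,0],[0,0,0]], delta_pos=[[0.3,0.1,-0.1],[0.8,0,0],[1,0,0],[1,0,0],[1,0,0],[0.8,0,0],[0.7,0,0],[0.4,0,0],[0,0,0]], gripper=[4,4,4,4,4,4,4,4,4])

```text
time_s: 22.65
tool_pos: [0.4703, 0.0372, 0.0772]
tool_rot: [180.0, -0.0, 70.3]
force: [1.1, -0.0, -3.1]
grip_width: 0.0434
grasp_force: 40.0
```

Call:
drive_tool(angular=[[0,0,0],[0,0,0],[0,0,0],[0,0,0],[0,0,0]], delta_pos=[[0.3,0,0.1],[0.5,0,0],[0.6,0,0],[0.6,0,0],[0.4,0,0]], gripper=[4,4,4,4,4])

```text
time_s: 23.15
tool_pos: [0.4785, 0.0601, 0.0762]
tool_rot: [180.0, -0.0, 70.3]
force: [0.0, -0.1, -2.4]
grip_width: 0.0434
grasp_force: 40.0
```

Call:
drive_tool(angular=[[0,0,0],[0,0,0],[0,0,0],[0,0,0],[0,0,0],[0,0,0],[0,0,0]], delta_pos=[[0.6,0,0],[0.8,0,0],[0.8,0,0],[0.8,0,0],[0.6,0,0],[0.4,0,0],[0,0,0]], gripper=[4,4,4,4,4,4,4])

```text
time_s: 23.85
tool_pos: [0.4919, 0.0975, 0.0762]
tool_rot: [180.0, -0.0, 70.3]
force: [0.2, 0.5, -2.1]
grip_width: 0.0434
grasp_force: 40.0
```

Call:
drive_tool(angular=[[0,0,0],[0,0,0],[0,0,0],[0,0,0],[0,0,0],[0,0,0],[0,0,0],[0,0,0],[0,0,0],[0,0,0],[0,0,0]], delta_pos=[[0,0,0.1],[0,0,0],[0,0,0],[0,0,0],[0,0,0],[0,0,0],[-1,0,0],[-1.5,0,0],[-1.5,0,0],[-0.5,0,0],[0,0,0]], gripper=[4,4.5,5,5.5,6,6.5,6.5,6.5,6.5,6.5,6.5])

```text
time_s: 24.95
tool_pos: [0.4762, 0.0531, 0.0753]
tool_rot: [-180.0, -0.0, 70.1]
force: [-0.1, -0.1, -0.5]
grip_width: 0.0652
grasp_force: 0.0
```

```bash
python3 - <<'E'
from h import *
o=telemetry.get_obs(); print(o["time_s"],o["tool_pos"],o["tool_rot"],o["force"],o["grip_width"])
s=eyes.read_camera("side"); c=eyes.read_camera("top")
a=s["pixels"][110:230,150:300,::-1]; b=c["pixels"][200:320,80:230,::-1]
im=np.hstack([cv2.resize(x,(400,320),interpolation=cv2.INTER_CUBIC) for x in(a,b)])
cv2.imwrite("pics/p8.png",cv2.convertScaleAbs(im,alpha=2))
E
```

```text
24.95 [0.47616588 0.05305123 0.07526237] [-1.79997802e+02 -1.37354488e-02  7.00859314e+01] [-0.09651327 -0.10540529 -0.46192795] 0.06516306138141842
```

View pics/p8.png

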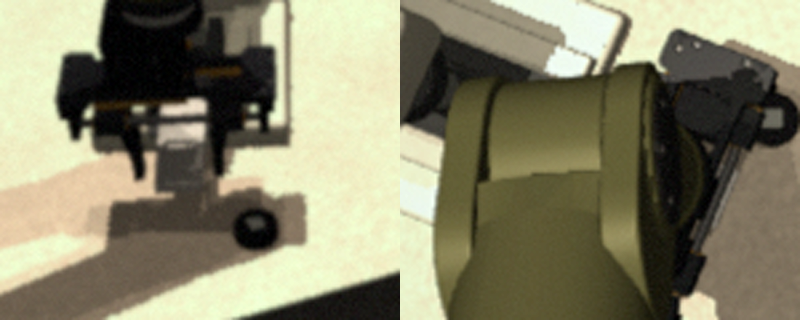

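The carrier's tail hangs level between the open fingers at (180,165) in the side crop, so it's held in the slot. Next I'll grip near the tail with a light squeeze and push gently.

Call:
drive_tool(angular=[[0,0,0],[0,0,0],[0,0,0],[0,0,0],[0,0,0],[0,0,0],[0,0,0],[0,0,0]], delta_pos=[[0,0,0],[0,0,0],[0,0,0],[0,0,0],[0,0,0],[0,0,0],[0,0,0],[0,0,0]], gripper=[6,5.5,5,4.6,4.2,4,4,4], squeeze=14)

```text
time_s: 25.85
tool_pos: [0.4765, 0.0546, 0.0752]
tool_rot: [180.0, -0.0, 70.2]
force: [0.6, 0.8, -0.9]
grip_width: 0.0441
grasp_force: 14.0
```

Call:
drive_tool(angular=[[0,0,0],[0,0,0],[0,0,0],[0,0,0],[0,0,0],[0,0,0],[0,0,0]], delta_pos=[[0.2,0,0],[0.4,0,0],[0.4,0,0],[0.4,0,0],[0.4,0,0],[0.2,0,0],[0,0,0]], gripper=[4,4,4,4,4,4,4])

```text
time_s: 26.55
tool_pos: [0.4818, 0.0668, 0.0753]
tool_rot: [-179.9, 0.5, 70.1]
force: [-6.1, -14.5, 10.6]
grip_width: 0.0435
grasp_force: 14.0
```

Call:
drive_tool(angular=[[0,0,0],[0,0,0],[0,0,0]], delta_pos=[[-0.4,0,0],[-0.4,0,0],[0,0,0]], gripper=[4,4,4])

```text
time_s: 26.85
tool_pos: [0.4812, 0.0658, 0.0755]
tool_rot: [179.9, -0.0, 70.2]
force: [1.0, -1.1, 1.2]
grip_width: 0.0436
grasp_force: 14.0
```

```bash
python3 - <<'E'
from h import *
o=telemetry.get_obs(); print(o["time_s"],o["tool_pos"],o["tool_rot"],o["force"],o["wrist_torque"])
s=eyes.read_camera("side"); c=eyes.read_camera("top")
p=np.array([.5105,.1503,.06]);u=np.array([.339,.941,0])
for n,q in(("top",c),("side",s)):
    for x in(-110,-38,0,32,45): print(n,x,proj(q,p+u*x/1000+np.array([0,0,.018])).round())
a=s["pixels"][70:190,150:300,::-1]; b=c["pixels"][200:320,50:200,::-1]
im=np.hstack([cv2.resize(x,(400,320),interpolation=cv2.INTER_CUBIC) for x in(a,b)])
cv2.imwrite("pics/p9.png",cv2.convertScaleAbs(im,alpha=2.5))
E
```

```text
26.85 [0.48117503 0.06581188 0.07549494] [ 1.79925344e+02 -4.94712831e-02  7.02191613e+01] [ 1.02880887 -1.06995512  1.21734234] [-0.55485875 -0.0223713  -0.09533397]
top -110 [192. 271.]
top -38 [157. 257.]
top 0 [139. 250.]
top 32 [124. 244.]
top 45 [117. 241.]
side -110 [215. 171.]
side -38 [217. 153.]
side 0 [217. 144.]
side 32 [218. 137.]
side 45 [218. 134.]
```

View pics/p9.png

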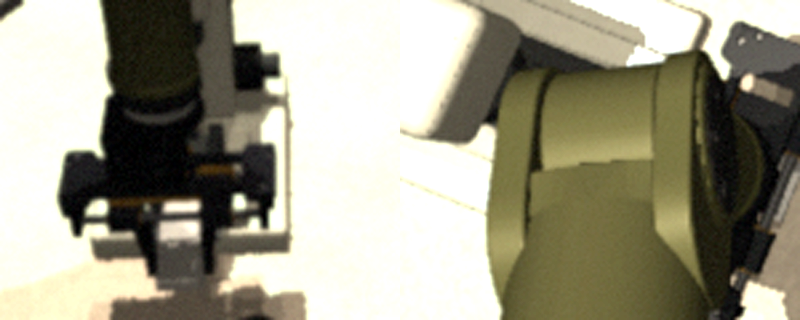

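The upward force and the resisting moment suggest I gripped the carrier with its tail drooping, so it wedged on the floor edge. Its centre of mass should now be over the floor. I'll open so it settles flat, then regrip.

Call:
drive_tool(angular=[[0,0,0],[0,0,0],[0,0,0],[0,0,0],[0,0,0],[0,0,0],[0,0,0],[0,0,0],[0,0,0],[0,0,0],[0,0,0],[0,0,0]], delta_pos=[[0,0,0],[0,0,0],[0,0,0],[0,0,0],[0,0,0],[0,0,0],[0,0,0],[0,0,0],[0,0,0],[0,0,0],[0,0,0],[0,0,0]], gripper=[4.6,5,5.4,5.4,5.4,5,4.6,4.3,4,4,4,4])

```text
time_s: 28.15
tool_pos: [0.4807, 0.0658, 0.0752]
tool_rot: [180.0, -0.0, 70.2]
force: [-0.1, -0.2, -0.2]
grip_width: 0.0437
grasp_force: 14.0
```

Call:
drive_tool(angular=[[0,0,0],[0,0,0],[0,0,0]], delta_pos=[[0.2,0,0],[0.2,0,0],[0.1,0,0]], gripper=[4,4,4])

```text
time_s: 28.45
tool_pos: [0.4822, 0.0705, 0.0752]
tool_rot: [-180.0, 0.0, 70.2]
force: [-0.3, -1.3, 1.1]
grip_width: 0.0437
grasp_force: 14.0
```

It slides freely now.

Call:
drive_tool(angular=[[0,0,0],[0,0,0],[0,0,0],[0,0,0]], delta_pos=[[0.15,0,0],[0.15,0,0],[0.15,0,0],[0,0,0]], gripper=[4,4,4,4])

```text
time_s: 28.85
tool_pos: [0.4839, 0.0751, 0.0752]
tool_rot: [180.0, -0.0, 70.2]
force: [-0.5, -2.0, 0.3]
grip_width: 0.044
grasp_force: 14.0
```

Call:
drive_tool(angular=[[0,0,0],[0,0,0],[0,0,0],[0,0,0]], delta_pos=[[0.1,0,0],[0.1,0,0],[0.1,0,0],[0,0,0]], gripper=[4,4,4,4])

```text
time_s: 29.25
tool_pos: [0.4849, 0.0778, 0.0752]
tool_rot: [180.0, -0.0, 70.2]
force: [-0.1, -0.5, 0.8]
grip_width: 0.0436
grasp_force: 14.0
```

Call:
drive_tool(angular=[[0,0,0],[0,0,0],[0,0,0],[0,0,0]], delta_pos=[[0.1,0,0],[0.1,0,0],[0.1,0,0],[0,0,0]], gripper=[4,4,4,4])

```text
time_s: 29.65
tool_pos: [0.4859, 0.0807, 0.0752]
tool_rot: [180.0, -0.0, 70.2]
force: [-0.6, -0.1, 0.8]
grip_width: 0.0439
grasp_force: 14.0
```

Call:
drive_tool(angular=[[0,0,0],[0,0,0],[0,0,0],[0,0,0]], delta_pos=[[0.1,0,0],[0.1,0,0],[0.1,0,0],[0,0,0]], gripper=[4,4,4,4])

```text
time_s: 30.05
tool_pos: [0.487, 0.0835, 0.0752]
tool_rot: [180.0, -0.0, 70.2]
force: [-0.1, -1.3, 0.4]
grip_width: 0.0438
grasp_force: 14.0
```

Call:
drive_tool(angular=[[0,0,0],[0,0,0],[0,0,0],[0,0,0]], delta_pos=[[0.1,0,0],[0.1,0,0],[0.1,0,0],[0,0,0]], gripper=[4,4,4,4])

```text
time_s: 30.45
tool_pos: [0.488, 0.0863, 0.0752]
tool_rot: [180.0, -0.0, 70.2]
force: [-0.3, -2.1, 0.5]
grip_width: 0.0435
grasp_force: 14.0
```

Call:
drive_tool(angular=[[0,0,0],[0,0,0],[0,0,0]], delta_pos=[[0.1,0,0],[0.1,0,0],[0,0,0]], gripper=[4,4,4])

```text
time_s: 30.75
tool_pos: [0.4886, 0.0881, 0.0752]
tool_rot: [180.0, -0.0, 70.2]
force: [-1.1, -2.2, -0.0]
grip_width: 0.0431
grasp_force: 14.0
```

Call:
drive_tool(angular=[[0,0,0],[0,0,0],[0,0,0]], delta_pos=[[0.1,0,0],[0.1,0,0],[0,0,0]], gripper=[4,4,4])

```text
time_s: 31.05
tool_pos: [0.4893, 0.09, 0.0752]
tool_rot: [180.0, -0.0, 70.2]
force: [-0.8, -1.3, 0.7]
grip_width: 0.0436
grasp_force: 14.0
```

Call:
drive_tool(angular=[[0,0,0],[0,0,0],[0,0,0]], delta_pos=[[0.1,0,0],[0.1,0,0],[0,0,0]], gripper=[4,4,4])

```text
time_s: 31.35
tool_pos: [0.4896, 0.0909, 0.0752]
tool_rot: [-180.0, 0.1, 70.2]
force: [-1.8, -4.2, 2.9]
grip_width: 0.0439
grasp_force: 14.0
```

Call:
drive_tool(angular=[[0,0,0],[0,0,0]], delta_pos=[[0.1,0,0],[0,0,0]], gripper=[4,4])

```text
time_s: 31.55
tool_pos: [0.4897, 0.0909, 0.0752]
tool_rot: [-180.0, 0.2, 70.2]
force: [-3.8, -6.4, 5.7]
grip_width: 0.0437
grasp_force: 14.0
```

Firm contact, but the vertical force resembles the earlier jam. I'll unload, release, regrip and feel again to tell the two apart.

Call:
drive_tool(angular=[[0,0,0],[0,0,0],[0,0,0],[0,0,0],[0,0,0],[0,0,0],[0,0,0],[0,0,0],[0,0,0],[0,0,0],[0,0,0]], delta_pos=[[-0.2,0,0],[0,0,0],[0,0,0],[0,0,0],[0,0,0],[0,0,0],[0,0,0],[0,0,0],[0,0,0],[0,0,0],[0,0,0]], gripper=[4,4.6,5,5.4,5.4,5,4.6,4.3,4,4,4])

```text
time_s: 32.65
tool_pos: [0.4896, 0.0907, 0.0752]
tool_rot: [180.0, -0.0, 70.2]
force: [0.1, 0.1, -0.4]
grip_width: 0.0436
grasp_force: 14.0
```

Call:
drive_tool(angular=[[0,0,0],[0,0,0],[0,0,0]], delta_pos=[[0.1,0,0],[0.1,0,0],[0,0,0]], gripper=[4,4,4])

```text
time_s: 32.95
tool_pos: [0.4896, 0.0908, 0.0752]
tool_rot: [-179.9, 0.2, 70.2]
force: [-2.8, -4.4, 3.4]
grip_width: 0.0437
grasp_force: 14.0
```

Call:
drive_tool(angular=[[0,0,0],[0,0,0],[0,0,0],[0,0,0],[0,0,0],[0,0,0],[0,0,0],[0,0,0]], delta_pos=[[0.1,0,0],[0,0,0],[-0.1,0,0],[-0.2,0,0],[0,0,0],[0,0,0],[0,0,0],[0,0,0]], gripper=[4,4,4,4,4.5,5,5.5,6.5])

```text
time_s: 33.75
tool_pos: [0.4896, 0.0911, 0.0752]
tool_rot: [180.0, -0.0, 70.3]
force: [-0.0, 0.0, 0.1]
grip_width: 0.0568
grasp_force: 0.0
```

Call:
drive_tool(angular=[[0,0,0],[0,0,0],[0,0,0],[0,0,0],[0,0,0],[0,0,0],[0,0,0],[0,0,0],[0,0,0],[0,0,0],[0,0,0],[0,0,0],[0,0,0]], delta_pos=[[0,0,0],[0,0,-1],[0,0,-3],[0,0,-4],[0,0,-4],[-3,0,-4],[-4,0,0],[-4,0,0],[-4,0,0],[-4,0,0],[-4,0,0],[-4,0,0],[0,0,0]], gripper=[7,7,7,7,7,7,7,7,7,7,7,7,7])

```text
time_s: 35.05
tool_pos: [0.3962, -0.1688, 0.2363]
tool_rot: [179.9, -0.0, 69.7]
force: [0.8, -0.5, -0.1]
grip_width: 0.0701
grasp_force: 0.0
```

```bash
python3 - <<'E'
from h import *
o=telemetry.get_obs(); print(o["time_s"],o["tool_pos"],o["force"])
c=eyes.read_camera("top"); s=eyes.read_camera("side")
for r in models.cut_out(c,"carrier")[:1]:
    W=np.array([onz(c,p,0.07)[:2] for p in np.vstack(cv2.findContours(r["pixels"].astype(np.uint8),0,1)[0])[:,0]])
    rr=cv2.minAreaRect((W*1000).astype(np.float32)); print(r["p"],rr)
    U=(W*1000-[510.5,150.3]); print("x range",np.percentile(U@[.339,.941],[1,99]),"y",np.percentile(U@[.941,-.339],[2,98]))
a=s["pixels"][90:210,150:300,::-1]; b=c["pixels"][190:310,50:200,::-1]
im=np.hstack([cv2.resize(x,(400,320),interpolation=cv2.INTER_CUBIC) for x in(a,b)])
cv2.imwrite("pics/p10.png",cv2.convertScaleAbs(im,alpha=2.2))
E
```

```text
35.05 [ 0.39624414 -0.16880766  0.23627104] [ 0.83864247 -0.49588183 -0.12902611]
0.64 ((512.0498657226562, 152.5279998779297), (186.92800903320312, 43.03843307495117), 70.12387084960938)
x range [-90.36451186  93.85943519] y [-20.18605482  21.63285465]
```

View pics/p10.png

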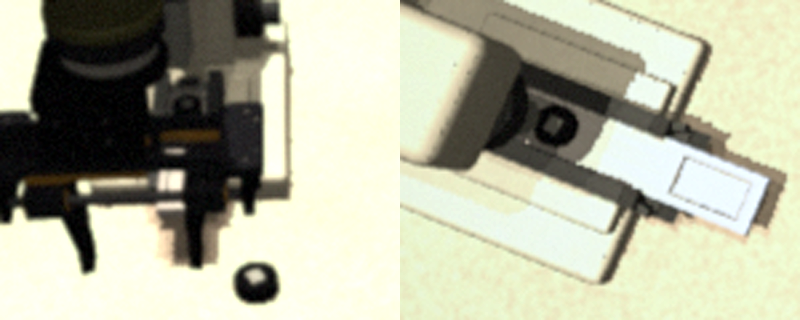

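The carrier lies straight in the slot. Its empty oblong well is outside at (710,187) in the top crop, and the mount is seated inside at (556,125). The outer end is about 91 mm out, which puts the leading end about 99 mm in, within the 90–106 mm home range. The gripper is clear, so I'll hand in.

```bash
python3 -c "
from cell import env
print(env.sign_off())"
```

```text
the job is handed in; nothing more can be done
None
```

The carrier is turned end for end and pushed in until it met firm resistance at about 99 mm (stop range 90–106 mm), with the mount in its well and the gripper clear; the job was handed in after about 35 s, but sign-off gave no verdict, and I judged the stop by feel without reading the plunger or stop joints.

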